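# Refit the paper pad machine's splined feed wheel

## Robot

A 6-joint arm with a two-finger parallel gripper is mounted at the origin on a cart in front of the work surface, level with it; the furniture and walls round the work are solid. World frame = base frame: x ahead of the robot, y to its left, z up, the work surface at z = 0. Lengths are in m, angles in degrees, forces in N, time in s.
With the tool pointing down it reaches from about 0.225 to 0.725 m from the base axis. Payload 3.1 kg.
Tool frame: the origin (TCP) lies at the very end of the fingers, on their centre line; the grasp point (between the pads) lies 19 mm behind it; z points along the fingers, y is the line along which they close (so a half turn about z gives the same grasp; the last joint's range is limited). The gripper opens to 85 mm and grips with 20 to 120 N. Pads are 22 mm wide; open, the fingers measure 114 mm over their backs; the gripper's body (76 mm by 85 mm) begins 54 mm behind the grasp point. The pads swing forward as they close: fully open they stand 13 mm farther back than shut.
Start: joints at [57.536, 2.75, 5.684, 92.934, 0, 82.678], TCP at [0.223, 0.475, 0.231] pointing down, gripper open.
Joint ranges: [-166.93, 166.93], [-56.73, 111.36], [-69.38, 81.34], [-121.58, 131.49], [-85.45, 84.26], [-180, 180]. Speed limits (degrees/s): [159.86, 159.86, 180, 180, 180, 180].

## Interface

Orientations are given as [roll, pitch, yaw] about the fixed x, y, z axes, in that order (R = Rz(yaw) Ry(pitch) Rx(roll)).
In Python, from cell import * gives the robot as it stands.
- The arm moves only by the shell command python3 -m inch FILE, which reads ROWS from the file FILE. ROWS is a JSON list of rows, 1 to 10 of them, each an object with the fields jaw (the opening from 0.0 (shut) to 1.0 (fully open)), tx, ty, tz (the shift in m), rx, ry, rz (a rotation vector in degrees); a field left out counts as zero (the opening has to be given); each row shifts and turns the commanded pose from where the row before left it, along the tool's axes as they then stand; what a row does not reach is not made up. A row lasts 1/12 s, in which the tool goes at most 0.0417 m and 7.16 degrees, less where a joint would pass 70% of its speed; a pose out of reach is approached as far as the arm can. The fingers move at their own pace and stop on an object; the grip force is fixed at half the most. Time passes only in rows, so rows that do not move let the fingers close. It prints the time, the measured TCP pose, the force, the opening and the grip force at its end. Input that does not fit is refused with a message, and nothing moves.
- read_state(): the state, without advancing time (a new reading comes with each control period).
- read_camera(name): name is "scene" or "top" or "wrist"; returns the picture (480x640x3 uint8, blue, green, red); there is no depth.
- calibration(name): a dict with "fx", "fy", "cx", "cy" (pixels), "R" (3x3) and "t" (3): a world point X has camera coordinates R X + t. Camera axes: x right, y down, z forward; pixel columns grow to the right and rows downward; lengths in m; the calibration is good to about 2 mm. A picture is of the moment at which its call begins: read the wrist's pose just before it. calibration takes no time and is no camera call; for the wrist camera it gives the pose at the moment of the call.
- finish_job(): hands the job in; it is judged then, once.
The state is a dict: "clock": time; "joint_positions": joint angles; "qd": joint speeds; "effort": joint torques, N m; "tcp_pos": TCP position; "ee_rot": TCP orientation; "contact_force": force on the tool from outside, world axes, zero at the start; "wrist_torque": the same for the moment, N m; "finger_gap": opening from 0.0 (shut) to 1.0 (fully open); "finger_force": force on a finger pad.
Only numpy, scipy, OpenCV 4.12 (cv2) and the standard library are available. Lean on these libraries where they do the work, as an engineer would, in place of code of your own. Each camera call takes 0.05 s, during which the arm holds its last target. There are 200 camera calls.

## Task

The feed wheel of the paper pad machine was taken off to clear a jam. Put it back on the machine's upright splined shaft with the square collar up: rock it gently about the shaft until the splines mesh (never lean on it with more than about 3 kg, and do not let it drop), press it fully home on the shoulder, then swing the keeper arm all the way round over the wheel so that it cannot climb off. Leave the other things on the bench where they are.

Things in the scene. Friction and masses are not known exactly. Their poses are not given: they have to be found in the camera images.
- feed_wheel: The loose feed wheel, 54 mm high, about 0.3 kg, lies on the bench collar up. Black rubber tyre 76 mm across at the bottom (0 to 24 mm up), aluminium square collar above it. Origin: centre of the underside, z up the bore. Bore open at both ends: 28 mm clear, with four slots 9.6 mm wide and 36 mm across. It fits the shaft every 90 degrees, with some 2.5 degrees of play.
- wheel_collar (a point): Point on the wheel's axis at mid-height of the square collar, 40 mm above the wheel's underside; axes as the wheel's. The collar, corners cut off, reaches from 24 to 54 mm above the underside and is 44 mm across flats; its flats face 0, 90, 180, 270 degrees from x, and a slot of the bore lies behind each flat.
- pad_machine: Grey machine fixed to the bench, 200 mm square, deck 64 mm high, front (switch, dial) at -x. Origin: on the bench under the shaft's axis, z up. Round the shaft: idler roller at x +56 mm, 22 mm thick, 94 mm high; thin paper guides, 90 mm high, at x 30 and 55, y 51 to 89 mm on either side; open guard hood at the rear (x from 75 mm), 155 mm high; keeper post at y -80 mm.
- shoulder (a point): Point on the shaft's axis, on the round shoulder (48 mm across) at its foot, 70 mm above the bench. The wheel is home when its underside rests here; its top is then 124 mm above the bench. Axes as the machine's.
- shaft_tip (a point): Centre of the splined shaft's upper end, 118 mm above the bench. The top 18 mm is a plain nose 26 mm thick, its last 6 mm tapered to 15 mm; below it, 30 mm high, four splines 8 mm wide, 34 mm across; unmeshed, the wheel stops 30 mm short of home. Axes are the machine's: the splines' angle is not reported. Greased; turns stiffly (0.15 N m): light rocking on the spline ends will not carry it.
- keeper_knob (a point): Middle of the black upright knob at the end of the keeper arm, 16 mm thick, from 137 to 164 mm above the bench; this point is 150 mm up and 98 mm from the arm's upright hinge. The arm and the white button under it clear the wheel's top by 3 mm when the wheel is home; a wheel that is not home blocks the arm.
- keeper_hinge (a point): On the keeper arm's upright hinge axis, 128 mm above the bench, at x 0, y -80 mm of the machine; axes as the machine's.
- keeper (a joint): Keeper arm angle, rad: 0 open, the arm points to the machine's front (-x); grows clockwise seen from above to 1.57, shut at its stop, the arm points to +y of the machine, over the shaft's end. It turns with light friction (0.1 N m) and stays where it is left.
- spare_tape: Roll of brown parcel tape lying flat, 78 mm across, 36 mm high; origin under its middle. Leave it alone.
- wrench: Steel wrench lying flat, 160 mm long; origin under its middle. Leave it alone.
- glue_stick: Glue stick standing upright, white with a red cap, 29 mm thick, 96 mm high; origin under its middle, z up. Leave it alone.
Things that resemble listed ones, but are neither listed nor needed, are in the scene too. Leave any orange, pink or turquoise look-alike of the feed_wheel alone.

How it is judged:
By the outcome, as a careful person would: the job done as asked, in the order asked, and still so for the second after the job is handed in, with the robot touching nothing.
It also fails if it takes over 67 s, if anything falls off the work surface, if the arm or the gripper's body presses on something with over 40 N, if the wrist force passes 120 N, or if a joint passes its speed limit or range.

## Working session

There is one attempt and no reset: what is moved stays moved. The work goes in short steps, Python scripts to look and compute and a shell command to move; the robot and the scene stay as the last step left them, time stands still between calls to the robot, and variables do not carry over. Pictures are saved under pics/ and viewed, at most 10 in all, crops included, and the job is handed in when it is done.

```bash
ls; mkdir -p pics; python3 - <<'E'
from cell import *
import cv2
print(read_state())
for n in ("scene","top"):
    im=read_camera(n); cv2.imwrite(f"pics/{n}0.png",im)
    c=calibration(n); print(n,c)
E
```

```text
pics
{'clock': 0.0, 'joint_positions': array([ 5.75376169e+01,  2.79338246e+00,  5.59066659e+00,  9.29326733e+01,
       -1.80324090e-04,  8.26778024e+01]), 'qd': array([ 0.00800672, -0.02861922,  0.10108531, -0.01822514,  0.12659125,
       -0.01736288]), 'effort': array([ 7.22753830e-04, -3.38784671e+01,  3.20013392e+01,  2.05416471e-02,
       -1.39247040e-04,  8.89589330e-06]), 'tcp_pos': array([0.22271856, 0.47474331, 0.23010442]), 'ee_rot': array([-1.79865692e+02, -1.70763328e-02,  1.54859795e+02]), 'contact_force': array([-0.10522179,  0.55839409, -0.1747146 ]), 'wrist_torque': array([ 0.03821   , -0.02983736, -0.01533867]), 'finger_force': 0.0, 'finger_gap': 0.9963255695770338}
scene {'fx': 486.56556850977546, 'fy': 486.56556850977546, 'cx': 314.8266085718647, 'cy': 239.13958884216422, 'R': array([[ 0.71440895, -0.69962226,  0.01218746],
       [-0.33936931, -0.36166859, -0.86834573],
       [ 0.61192182,  0.61621791, -0.49580961]]), 't': array([-0.32252676,  0.32457887,  0.56916004])}
top {'fx': 610.4112059894885, 'fy': 610.4112059894885, 'cx': 316.1486456278072, 'cy': 239.6232253632926, 'R': array([[-0.02140978, -0.99951199, -0.02274665],
       [-0.98343531,  0.02515057, -0.17950609],
       [ 0.17999058,  0.01852667, -0.98349385]]), 't': array([0.15002212, 0.58713975, 1.47950433])}
```

View pics/scene0.png

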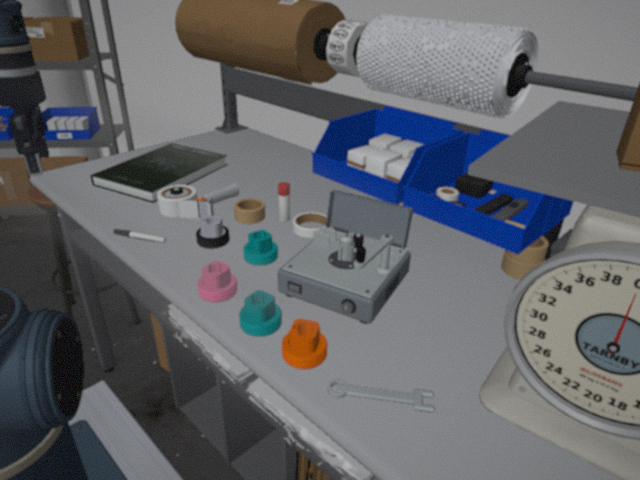

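View pics/top0.png

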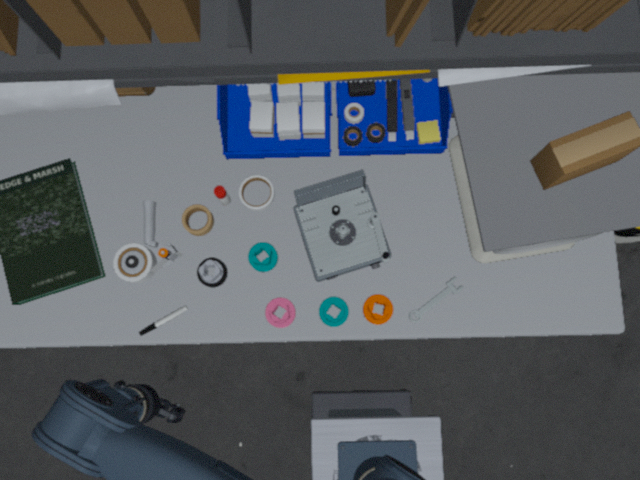

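Top view: the feed wheel, with black tyre and grey collar, is at (212,272) and scene (212,232). Look-alikes in the top view are pink (280,312), turquoise (263,257) and (334,312), orange (378,309), and the tape rolls at (197,220), (256,192) and (133,262). The machine is at (343,230), with its knob/post at (386,255) and (336,210). I choose the black one and check it in a crop.

```bash
cat > h.py <<'E'
from cell import *
import cv2, numpy as np
def ray(c,u,v,z):
    d=c["R"].T@np.array([(u-c["cx"])/c["fx"],(v-c["cy"])/c["fy"],1]); o=-c["R"].T@c["t"]
    return o+d*(z-o[2])/d[2]
def proj(c,X):
    p=c["R"]@np.asarray(X)+c["t"]; return np.array([c["fx"]*p[0]/p[2]+c["cx"],c["fy"]*p[1]/p[2]+c["cy"]])
E
python3 - <<'E'
from h import *
t=cv2.imread("pics/top0.png"); s=cv2.imread("pics/scene0.png")
r=lambda im,u,v,w,h,k: cv2.resize(im[v:v+h,u:u+w],None,fx=k,fy=k,interpolation=cv2.INTER_CUBIC)
a=r(t,185,245,56,56,5); b=r(s,185,205,56,56,5); m=r(t,285,165,112,120,4); 
out=np.zeros((560,800,3),np.uint8); out[:280,:280]=a; out[280:560,:280]=b; out[:480,290:738]=m
cv2.imwrite("pics/crop1.png",out)
c=calibration("top")
g=t.max(2); m=(g<45).astype(np.uint8); m[:250]=0;m[295:]=0;m[:,:190]=0;m[:,235:]=0
cs,_=cv2.findContours(m,0,2); k=max(cs,key=cv2.contourArea); (u,v),R=cv2.minEnclosingCircle(k); print(u,v,R, ray(c,u,v,.012), R/610*1.43)
for n,(u,v,z) in dict(shaft=(343,232,.118),knob=(386,255,.15),post=(336,210,.12)).items(): print(n,ray(c,u,v,z))
E
```

```text
211.85484313964844 272.1451721191406 14.146001815795898 [0.52024836 0.40686545 0.012     ] 0.033161938682931366
shaft [0.59597064 0.06986008 0.118     ]
knob [ 0.5323705  -0.02812996  0.15      ]
post [0.65034674 0.08527492 0.12      ]
```

View pics/crop1.png

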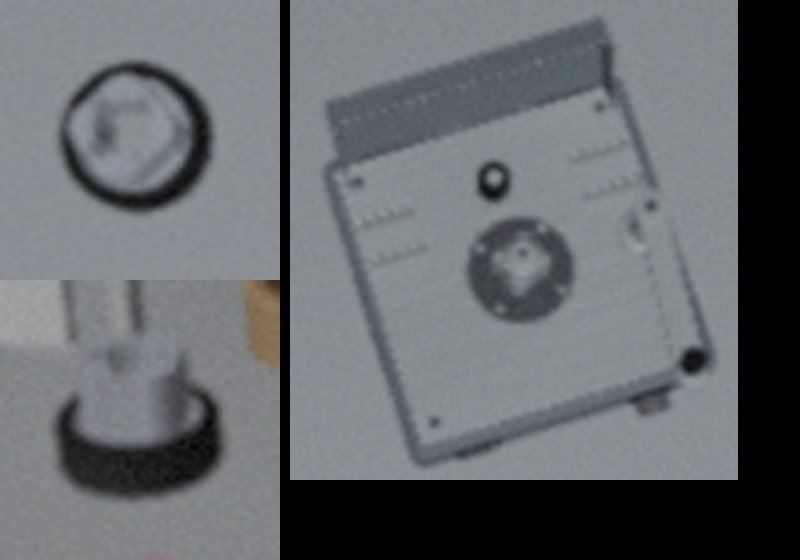

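The crop confirms a black tyre with a square aluminium collar, at (212,272) in the top view. The machine is yawed about +18°, with the shaft near (0.596,0.070), the idler behind it and the knob at the front right. Next I check the wrist camera geometry before moving above the wheel.

```bash
cat >> h.py <<'E'
from scipy.spatial.transform import Rotation as Ro
def delta(target, yaw=None):
    s=read_state(); R=Ro.from_euler("xyz",s["ee_rot"],degrees=True).as_matrix()
    print("pos",s["tcp_pos"].round(4),"rot",s["ee_rot"].round(2),"tool delta",(R.T@(np.array(target)-s["tcp_pos"])).round(4))
    if yaw is not None:
        d=[(180),0,yaw]; Rt=Ro.from_euler("xyz",d,degrees=True).as_matrix()
        print("rotvec",np.degrees(Ro.from_matrix(R.T@Rt).as_rotvec()).round(2))
E
python3 - <<'E'
from h import *
c=calibration("wrist"); s=read_state(); R=Ro.from_euler("xyz",s["ee_rot"],degrees=True).as_matrix()
print(c["fx"],"cam in tool",R.T@(-c["R"].T@c["t"]-s["tcp_pos"]),"axes\n",(c["R"]@R).round(3))
delta([.52,.407,.23])
E
```

```text
333.6642061493584 cam in tool [ 0.07157215  0.00017798 -0.14431956] axes
 [[ 0.     1.     0.   ]
 [-0.959  0.    -0.282]
 [-0.282  0.     0.959]]
pos [0.2228 0.4748 0.2302] rot [-1.7988e+02 -2.0000e-02  1.5486e+02] tool delta [-0.2979  0.0649  0.    ]
```

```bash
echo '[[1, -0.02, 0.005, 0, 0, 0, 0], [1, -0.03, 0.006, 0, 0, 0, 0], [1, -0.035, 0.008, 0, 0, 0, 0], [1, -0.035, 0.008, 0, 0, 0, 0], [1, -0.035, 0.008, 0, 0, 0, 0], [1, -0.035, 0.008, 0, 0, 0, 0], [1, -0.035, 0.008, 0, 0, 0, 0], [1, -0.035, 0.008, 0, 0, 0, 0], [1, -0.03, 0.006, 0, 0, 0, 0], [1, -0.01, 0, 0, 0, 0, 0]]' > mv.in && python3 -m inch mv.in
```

```text
refused: ROWS must be a list of objects with named fields. Nothing was moved.
```

Refused on format, not on reach. It needs a list of objects with named fields.

```bash
echo '[{"jaw":1, "tx":-0.02, "ty":0.005}, {"jaw":1, "tx":-0.03, "ty":0.006}, {"jaw":1, "tx":-0.035, "ty":0.008}, {"jaw":1, "tx":-0.035, "ty":0.008}, {"jaw":1, "tx":-0.035, "ty":0.008}, {"jaw":1, "tx":-0.035, "ty":0.008}, {"jaw":1, "tx":-0.035, "ty":0.008}, {"jaw":1, "tx":-0.035, "ty":0.008}, {"jaw":1, "tx":-0.03, "ty":0.006}, {"jaw":1, "tx":-0.01}]' > mv.in && python3 -m inch mv.in
echo '[{"jaw":1}, {"jaw":1}]' > mv.in && python3 -m inch mv.in
python3 - <<'E'
from h import *
delta([.52,.407,.23])
im=read_camera("wrist"); np.save("w1.npy",im); cv2.imwrite("pics/w1.png",im)
import pickle; pickle.dump(calibration("wrist"),open("w1.pkl","wb"))
E
```

```text
clock: 0.93
tcp_pos: [0.5263, 0.4045, 0.2287]
ee_rot: [-179.9, 0.0, 154.6]
contact_force: [-0.6, -0.7, -0.8]
finger_gap: 1.001
finger_force: 0.0
clock: 1.1
tcp_pos: [0.5218, 0.4063, 0.2304]
ee_rot: [-179.9, -0.1, 154.8]
contact_force: [-0.3, 0.6, 0.6]
finger_gap: 0.996
finger_force: 0.0
pos [0.5218 0.4063 0.2304] rot [-1.7992e+02 -1.1000e-01  1.5480e+02] tool delta [ 0.0019 -0.0002  0.0004]
```

View pics/w1.png

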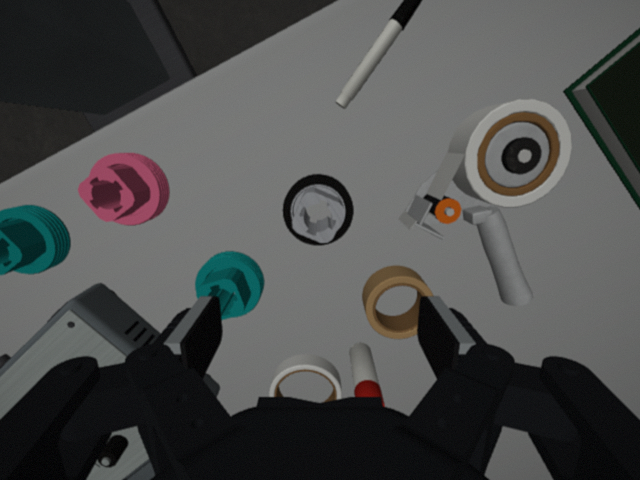

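Wheel at (318,209): black ring, grey collar with the four-slot bore. The turquoise wheel is at (230,285) and the tape at (395,300). Now I measure its centre and the collar angle.

```bash
python3 - <<'E'
from h import *
import pickle
im=np.load("w1.npy"); c=pickle.load(open("w1.pkl","rb"))
g=cv2.cvtColor(im,cv2.COLOR_BGR2GRAY)
blk=np.zeros_like(g); blk[165:255,275:362]=(g[165:255,275:362]<60)
cs,_=cv2.findContours(blk,0,2); k=max(cs,key=cv2.contourArea); k=cv2.convexHull(k)
P=np.array([ray(c,u,v,.012)[:2] for u,v in k[:,0].astype(float)]);(x,y),R=cv2.minEnclosingCircle((P*1000).astype(np.float32)); print("tyre",x,y,R)
# collar: grey inside hull
ins=np.zeros_like(g); cv2.fillConvexPoly(ins,k,1); 
for th in (150,165,180,195):
    col=((g>th)&(ins>0)).astype(np.uint8)
    cs,_=cv2.findContours(col,0,2); q=max(cs,key=cv2.contourArea)
    Q=np.array([ray(c,u,v,.054)[:2]*1000 for u,v in q[:,0].astype(float)],np.float32); print(th,cv2.contourArea(Q),cv2.minAreaRect(Q))
cr=cv2.resize(im[165:255,275:362],None,fx=6,fy=6,interpolation=cv2.INTER_CUBIC); cv2.imwrite("pics/w1c.png",cr)
E
```

```text
tyre 520.638671875 404.9355163574219 39.70440673828125Traceback (most recent call last):
  File "<stdin>", line 12, in <module>
ValueError: max() iterable argument is empty
```

```bash
python3 - <<'E'
from h import *
im=np.load("w1.npy"); cr=im[165:255,275:362]
cr=cv2.normalize(cr,None,0,255,cv2.NORM_MINMAX)
cv2.imwrite("pics/w1c.png",cv2.resize(cr,None,fx=6,fy=6,interpolation=cv2.INTER_CUBIC))
E
```

```text
(no output)
```

View pics/w1c.png

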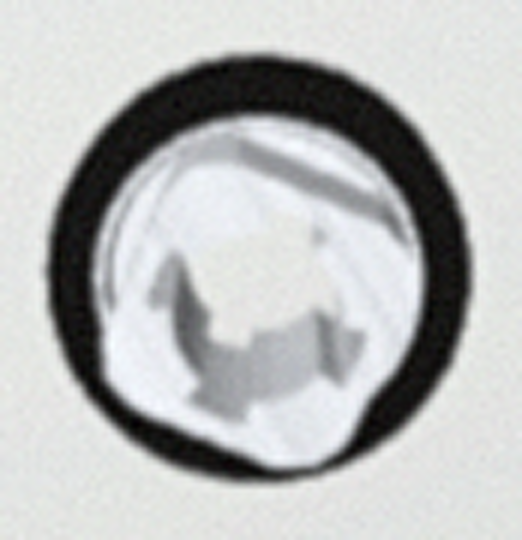

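The crop shows the collar's lower flat from (115,400) to (255,458), the upper flat from (240,160) to (385,230), and the slots at (160,280), (222,405), (350,358).

```bash
python3 - <<'E'
from h import *
import pickle
c=pickle.load(open("w1.pkl","rb"))
f=lambda p:ray(c,275+p[0]/6,165+p[1]/6,.054)[:2]
for a,b in (((115,400),(255,458)),((240,160),(385,230)),((160,280),(350,358))):
    d=f(b)-f(a); print(f(a).round(4),f(b).round(4),np.degrees(np.arctan2(d[1],d[0]))%90,np.linalg.norm(d))
a=f((185,429)); n=f((312,195)); print("between flats",np.linalg.norm(a-n),(a+n)/2)
# tyre by bottom rim / top rim: bottom hull points at z=.0/.024
im=np.load("w1.npy"); g=cv2.cvtColor(im,cv2.COLOR_BGR2GRAY)
m=np.zeros_like(g); m[165:255,275:362]=g[165:255,275:362]<60
k=max(cv2.findContours(m,0,2)[0],key=cv2.contourArea)
for z in (.012,.024):
    P=np.array([ray(c,u,v,z)[:2] for u,v in k[:,0].astype(float)],np.float32)*1000; print(z,cv2.fitEllipse(P))
E
```

```text
[0.5229 0.3784] [0.5419 0.3952] 41.528957653768494 0.025308742797491846
[0.4957 0.4143] [0.5159 0.4307] 39.10928356122798 0.026050088867960623
[0.5079 0.3941] [0.533  0.4167] 42.13045745438736 0.033797281802985274
between flats 0.04442621827858388 [0.5190586  0.40456789]
0.012 ((520.997802734375, 404.9009094238281), (76.42845153808594, 78.6630859375), 61.73337936401367)
0.024 ((518.8717651367188, 405.9764709472656), (73.9050521850586, 76.06591033935547), 61.73324203491211)
```

```bash
echo '[{"jaw":1, "tx":-0.01, "ty":-0.01, "tz":-0.02}, {"jaw":1, "tx":-0.02, "ty":-0.025, "tz":-0.02}, {"jaw":1, "tx":-0.022, "ty":-0.029, "tz":-0.01}, {"jaw":1, "tx":-0.022, "ty":-0.029, "tz":-0.01}, {"jaw":1, "tx":-0.022, "ty":-0.029, "tz":-0.01}, {"jaw":1, "tx":-0.022, "ty":-0.029}, {"jaw":1, "tx":-0.022, "ty":-0.029}, {"jaw":1, "tx":-0.022, "ty":-0.029}, {"jaw":1, "tx":-0.022, "ty":-0.029}, {"jaw":1, "tx":-0.022, "ty":-0.029}]' > mv.in && python3 -m inch mv.in
echo '[{"jaw":1}, {"jaw":1}, {"jaw":1}]' > mv.in && python3 -m inch mv.in
python3 - <<'E'
from h import *
import pickle
delta([.596,.07,.3])
c=calibration("wrist"); im=read_camera("wrist"); np.save("w2.npy",im); pickle.dump(c,open("w2.pkl","wb"))
p=proj(c,[.596,.07,.1]); print(p); u,v=int(p[0]),int(p[1]); print(im.shape)
a=cv2.normalize(im[max(0,v-65):v+65,u-65:u+65],None,0,255,cv2.NORM_MINMAX)
out=np.zeros((520,800,3),np.uint8); A=cv2.resize(a,None,fx=4,fy=4,interpolation=cv2.INTER_CUBIC); out[:A.shape[0],:A.shape[1]]=A[:,:520]
b=cv2.resize(im,None,fx=.42,fy=.42,interpolation=cv2.INTER_AREA); out[:b.shape[0],525:525+b.shape[1]]=b
cv2.imwrite("pics/w2.png",out); print("crop origin",u-65,max(0,v-65))
E
```

```text
clock: 1.98
tcp_pos: [0.5941, 0.0777, 0.3024]
ee_rot: [179.9, 0.0, 155.0]
contact_force: [1.2, 0.2, -0.8]
finger_gap: 0.999
finger_force: 0.0
clock: 2.23
tcp_pos: [0.5943, 0.0789, 0.3019]
ee_rot: [179.9, -0.0, 154.9]
contact_force: [-0.3, -0.5, -0.3]
finger_gap: 1.0
finger_force: 0.0
pos [0.5943 0.0789 0.3019] rot [ 1.7994e+02 -2.0000e-02  1.5494e+02] tool delta [-0.0053 -0.0074  0.0019]
[311.99212205 217.68753999]
(480, 640, 3)
crop origin 246 152
```

View pics/w2.png

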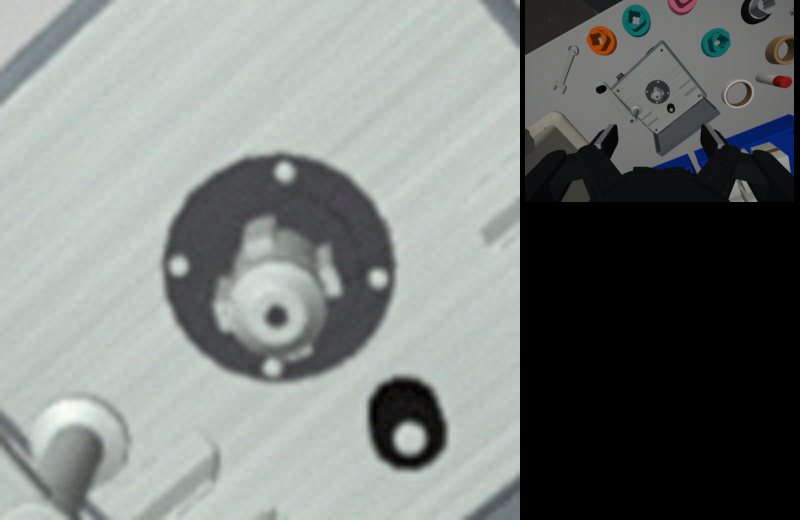

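The shaft tip is at full pixel (315,231). The dark base plate is centred at (316,219), with four splines around it. I zoom in on the spline ends.

```bash
python3 - <<'E'
from h import *
import pickle
im=np.load("w2.npy"); c=pickle.load(open("w2.pkl","rb"))
print("tip",ray(c,246+276/4-.4,152+317/4-.4,.118),"plate",ray(c,246+280/4-.4,152+267/4-.4,.065))
tip=ray(c,246+276/4-.4,152+317/4-.4,.118)
a=im[200:246,292:338]; a=cv2.normalize(a,None,0,255,cv2.NORM_MINMAX)
A=cv2.resize(a,None,fx=12,fy=12,interpolation=cv2.INTER_CUBIC)
g=lambda X:tuple(int(q) for q in ((proj(c,X)-[292,200]+.5)*12-.5).round())
for z,r in ((.1,.013),(.1,.017),(.07,.024)):
    pts=np.array([g([tip[0]+r*np.cos(t),tip[1]+r*np.sin(t),z]) for t in np.linspace(0,2*np.pi,37)]); print(z,r,g([tip[0],tip[1],z]))
    cv2.polylines(A,[pts],False,(0,0,255) if z>.08 else (255,0,0),1)
for k in range(0,360,15):
    t=np.radians(k); cv2.putText(A,str(k),g([tip[0]+.027*np.cos(t),tip[1]+.027*np.sin(t),.1]),0,.4,(0,160,0),1)
cv2.imwrite("pics/w2c.png",A)
E
```

```text
tip [0.60602704 0.06857346 0.118     ] plate [0.60521518 0.06951175 0.065     ]
0.1 0.013 (279, 324)
0.1 0.017 (279, 324)
0.07 0.024 (283, 249)
```

View pics/w2c.png

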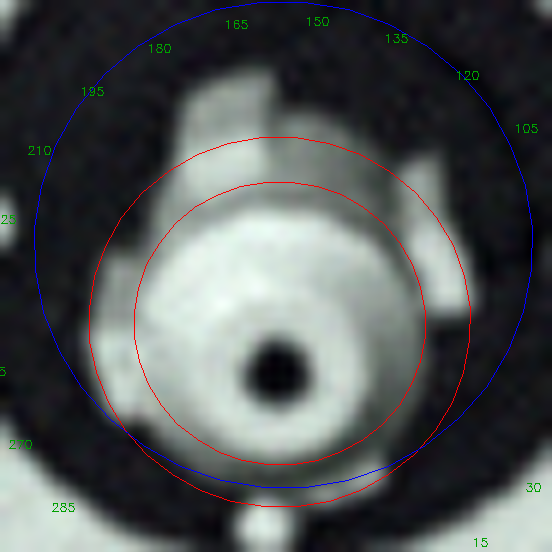

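Shaft axis is at about (0.6057,0.069), and the tip and plate rays agree to 1 mm. The four spline ends lie at about 178, 262, 84 and 1°, so about 86° mod 90. Back to the wheel at (0.5195,0.405), grasping at yaw 131°.

```bash
echo '[{"jaw":1, "tx":0.01, "ty":0.013}, {"jaw":1, "tx":0.02, "ty":0.026}, {"jaw":1, "tx":0.022, "ty":0.028}, {"jaw":1, "tx":0.022, "ty":0.028}, {"jaw":1, "tx":0.022, "ty":0.028, "tz":0.01}, {"jaw":1, "tx":0.022, "ty":0.028, "tz":0.015}, {"jaw":1, "tx":0.022, "ty":0.028, "tz":0.015}, {"jaw":1, "tx":0.022, "ty":0.028, "tz":0.015}, {"jaw":1, "tx":0.022, "ty":0.028, "tz":0.015}, {"jaw":1, "tx":0.022, "ty":0.028, "tz":0.015}]' > mv.in && python3 -m inch mv.in
echo '[{"jaw":1, "tz":0.02, "rz":6}, {"jaw":1, "tz":0.02, "rz":6}, {"jaw":1, "tz":0.02, "rz":6}, {"jaw":1, "tz":0.02, "rz":6}, {"jaw":1}, {"jaw":1}]' > mv.in && python3 -m inch mv.in
python3 - <<'E'
from h import *
delta([.5195,.405,.03],131)
E
```

```text
clock: 3.12
tcp_pos: [0.5179, 0.4068, 0.216]
ee_rot: [180.0, -0.0, 155.1]
contact_force: [0.5, -0.5, -0.1]
finger_gap: 0.996
finger_force: 0.0
clock: 3.62
tcp_pos: [0.518, 0.4039, 0.1349]
ee_rot: [-179.8, -0.1, 131.2]
contact_force: [-0.2, -0.4, 0.4]
finger_gap: 0.999
finger_force: 0.0
pos [0.518  0.4039 0.1349] rot [-1.7979e+02 -5.0000e-02  1.3117e+02] tool delta [-0.0002  0.0022  0.1049]
rotvec [-0.21 -0.05  0.17]
```

```bash
echo '[{"jaw":1, "ty":0.002, "tz":0.02}, {"jaw":1, "tz":0.03}, {"jaw":1, "tz":0.03}, {"jaw":1, "tz":0.02}, {"jaw":1, "tz":0.01}, {"jaw":1}, {"jaw":0.4}, {"jaw":0.4}, {"jaw":0.4}, {"jaw":0.4}]' > mv.in && python3 -m inch mv.in
echo '[{"jaw":0}, {"jaw":0}, {"jaw":0}, {"jaw":0}, {"jaw":0}]' > mv.in && python3 -m inch mv.in
python3 - <<'E'
from h import *
delta([.5195,.405,.025],131)
E
```

```text
clock: 4.45
tcp_pos: [0.5233, 0.4051, 0.0297]
ee_rot: [179.8, 0.0, 130.9]
contact_force: [-0.2, 0.7, -1.0]
finger_gap: 0.504
finger_force: 63.6
clock: 4.87
tcp_pos: [0.5235, 0.4052, 0.0294]
ee_rot: [179.8, 0.0, 130.9]
contact_force: [0.2, -0.8, 6.2]
finger_gap: 0.501
finger_force: 64.8
pos [0.5235 0.4052 0.0294] rot [1.7976e+02 4.0000e-02 1.3087e+02] tool delta [ 0.0025 -0.0032  0.0044]
rotvec [ 0.24  0.04 -0.13]
```

```bash
echo '[{"jaw":0, "tz":-0.01}, {"jaw":0, "tz":-0.02}, {"jaw":0, "tz":-0.03}, {"jaw":0, "tz":-0.03}, {"jaw":0, "tz":-0.02}, {"jaw":0, "tz":-0.01}, {"jaw":0}, {"jaw":0}]' > mv.in && python3 -m inch mv.in
python3 - <<'E'
from h import *
import pickle
delta([.6057,.069,.24],176)
c=calibration("wrist"); im=read_camera("wrist"); np.save("w3.npy",im); pickle.dump(c,open("w3.pkl","wb"))
s=scene=read_camera("scene")
out=np.zeros((480,800,3),np.uint8); out[:,:480]=im[:,80:560]; a=cv2.resize(s[130:290,150:310],(320,320)); out[:320,480:]=a
cv2.imwrite("pics/w3.png",out)
E
```

```text
clock: 5.53
tcp_pos: [0.5221, 0.4043, 0.1459]
ee_rot: [-180.0, -0.0, 130.9]
contact_force: [-1.1, -0.1, -4.7]
finger_gap: 0.504
finger_force: 63.8
pos [0.5221 0.4043 0.1459] rot [-179.99   -0.    130.86] tool delta [-0.3083 -0.1561 -0.0941]
rotvec [-1.000e-02 -0.000e+00 -4.514e+01]
```

View pics/w3.png

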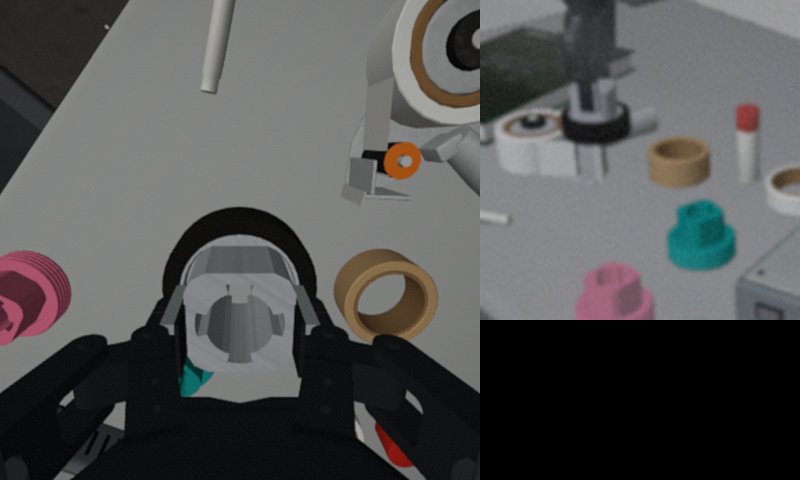

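The wheel is held squarely: collar between the pads, bore centre at picture (240,326), full (320,326), with the slots lined up with the tool axes. I check its centre against the TCP and work out the transfer.

```bash
python3 - <<'E'
from h import *
import pickle
c=pickle.load(open("w3.pkl","rb")); t=np.array([.5221,.4043,.1459])
R=Ro.from_euler("xyz",[180,0,130.86],degrees=True).as_matrix()
for p in ((320,326),(275,326),(365,326),(320,290),(320,363)): print(p,(R.T@(ray(c,*p,.1705)-t)*1000).round(1))
im=np.load("w3.npy"); cv2.imwrite("pics/w3c.png",cv2.resize(im[230:390,240:400],None,fx=3.7,fy=3.7,interpolation=cv2.INTER_CUBIC))
E
```

```text
(320, 326) [  0.3   0.5 -24.6]
(275, 326) [  0.3 -17.7 -24.6]
(365, 326) [  0.3  18.8 -24.6]
(320, 290) [ 16.2   0.5 -24.6]
(320, 363) [-17.2   0.6 -24.6]
```

View pics/w3c.png

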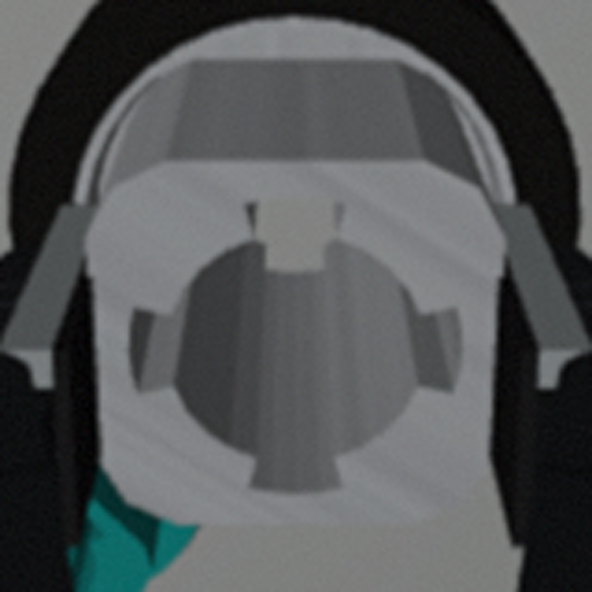

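```bash
echo '[{"jaw":0, "tz":-0.02}, {"jaw":0, "tx":-0.01, "ty":-0.005, "tz":-0.025}, {"jaw":0, "tx":-0.02, "ty":-0.01, "tz":-0.02}, {"jaw":0, "tx":-0.03, "ty":-0.015}, {"jaw":0, "tx":-0.034, "ty":-0.017}, {"jaw":0, "tx":-0.034, "ty":-0.017}, {"jaw":0, "tx":-0.034, "ty":-0.017}, {"jaw":0, "tx":-0.034, "ty":-0.017}, {"jaw":0, "tx":-0.034, "ty":-0.017}, {"jaw":0, "tx":-0.034, "ty":-0.017}]' > mv.in && python3 -m inch mv.in
echo '[{"jaw":0, "tx":-0.025, "ty":-0.013}, {"jaw":0, "tx":-0.015, "ty":-0.008, "rz":-4}, {"jaw":0, "rz":-6}, {"jaw":0, "rz":-6}, {"jaw":0, "rz":-6}, {"jaw":0, "rz":-6}, {"jaw":0, "rz":-6}, {"jaw":0, "rz":-6}, {"jaw":0, "rz":-5}, {"jaw":0}]' > mv.in && python3 -m inch mv.in
echo '[{"jaw":0}, {"jaw":0}]' > mv.in && python3 -m inch mv.in
python3 - <<'E'
from h import *
delta([.6068,.0685,.160],176)
E
```

```text
clock: 6.47
tcp_pos: [0.5939, 0.1164, 0.2085]
ee_rot: [-179.8, -0.2, 130.9]
contact_force: [1.4, 0.4, -3.2]
finger_gap: 0.498
finger_force: 63.9
clock: 7.3
tcp_pos: [0.604, 0.0743, 0.2084]
ee_rot: [-180.0, -0.3, 175.9]
contact_force: [-0.0, -0.0, -2.3]
finger_gap: 0.506
finger_force: 63.7
clock: 7.47
tcp_pos: [0.6045, 0.0743, 0.2098]
ee_rot: [-180.0, -0.2, 175.8]
contact_force: [0.5, 0.2, -2.4]
finger_gap: 0.501
finger_force: 63.7
pos [0.6045 0.0743 0.2098] rot [-1.7999e+02 -1.5000e-01  1.7575e+02] tool delta [-0.0028 -0.0057  0.0498]
rotvec [-0.01 -0.15 -0.25]
```

```bash
echo '[{"jaw":0, "tx":-0.0028, "ty":-0.0057, "tz":0.015}, {"jaw":0, "tz":0.02}, {"jaw":0, "tz":0.015}, {"jaw":0}, {"jaw":0}]' > mv.in && python3 -m inch mv.in
echo '[{"jaw":0, "tz":0.005}, {"jaw":0, "tz":0.005}, {"jaw":0, "tz":0.003}, {"jaw":0}]' > mv.in && python3 -m inch mv.in
python3 - <<'E'
from h import *
delta([.6068,.0685,.150],176)
E
```

```text
clock: 7.88
tcp_pos: [0.6063, 0.0684, 0.1597]
ee_rot: [-180.0, -0.2, 175.8]
contact_force: [0.3, 0.3, -3.1]
finger_gap: 0.501
finger_force: 63.7
clock: 8.22
tcp_pos: [0.6075, 0.0685, 0.148]
ee_rot: [-180.0, -0.0, 175.9]
contact_force: [0.8, -0.9, -2.6]
finger_gap: 0.5
finger_force: 63.7
pos [0.6075 0.0685 0.148 ] rot [-1.8000e+02 -2.0000e-02  1.7585e+02] tool delta [ 0.0007 -0.     -0.002 ]
rotvec [-0.   -0.02 -0.15]
```

Down over the tapered nose in small steps, watching the force.

```bash
echo '[{"jaw":0, "tz":0.003}, {"jaw":0, "tz":0.002}, {"jaw":0}]' > mv.in && python3 -m inch mv.in
echo '[{"jaw":0, "tz":0.002}, {"jaw":0, "tz":0.002}, {"jaw":0}]' > mv.in && python3 -m inch mv.in
echo '[{"jaw":0, "tz":0.002}, {"jaw":0, "tz":0.002}, {"jaw":0}]' > mv.in && python3 -m inch mv.in
```

```text
clock: 8.47
tcp_pos: [0.6074, 0.0685, 0.1429]
ee_rot: [-180.0, -0.0, 175.9]
contact_force: [-0.0, -0.2, -2.9]
finger_gap: 0.5
finger_force: 63.7
clock: 8.72
tcp_pos: [0.6073, 0.0684, 0.1388]
ee_rot: [-180.0, -0.0, 175.9]
contact_force: [-0.4, 0.1, -3.1]
finger_gap: 0.504
finger_force: 63.7
clock: 8.97
tcp_pos: [0.6073, 0.0684, 0.1347]
ee_rot: [-180.0, -0.1, 175.9]
contact_force: [0.2, 1.1, -3.8]
finger_gap: 0.507
finger_force: 63.7
```

```bash
echo '[{"jaw":0, "tz":0.002}, {"jaw":0, "tz":0.001}, {"jaw":0}]' > mv.in && python3 -m inch mv.in
echo '[{"jaw":0, "tz":0.002}, {"jaw":0}]' > mv.in && python3 -m inch mv.in
echo '[{"jaw":0, "tz":0.001}, {"jaw":0}]' > mv.in && python3 -m inch mv.in
```

```text
clock: 9.22
tcp_pos: [0.6074, 0.0684, 0.1319]
ee_rot: [-180.0, -0.0, 175.9]
contact_force: [-0.3, -0.4, -3.8]
finger_gap: 0.501
finger_force: 63.7
clock: 9.38
tcp_pos: [0.6074, 0.0684, 0.1299]
ee_rot: [180.0, -0.0, 175.9]
contact_force: [0.3, -0.6, -4.0]
finger_gap: 0.499
finger_force: 63.7
clock: 9.55
tcp_pos: [0.6075, 0.0684, 0.1291]
ee_rot: [-180.0, -0.0, 175.9]
contact_force: [0.6, 0.3, -3.8]
finger_gap: 0.499
finger_force: 63.7
```

```bash
echo '[{"jaw":0, "tz":0.001}, {"jaw":0}]' > mv.in && python3 -m inch mv.in
echo '[{"jaw":0, "tz":0.001}, {"jaw":0}]' > mv.in && python3 -m inch mv.in
echo '[{"jaw":0, "tz":0.001}, {"jaw":0}]' > mv.in && python3 -m inch mv.in; python3 -c "
from cell import *; print(read_state()['wrist_torque'])"
```

```text
clock: 9.72
tcp_pos: [0.6075, 0.0685, 0.1282]
ee_rot: [180.0, -0.0, 175.9]
contact_force: [0.6, 0.1, -3.1]
finger_gap: 0.505
finger_force: 63.7
clock: 9.88
tcp_pos: [0.6075, 0.0686, 0.1271]
ee_rot: [180.0, -0.0, 175.9]
contact_force: [0.8, -0.1, -3.0]
finger_gap: 0.501
finger_force: 63.7
clock: 10.05
tcp_pos: [0.6075, 0.0686, 0.1261]
ee_rot: [180.0, -0.0, 175.9]
contact_force: [0.6, 0.3, -3.2]
finger_gap: 0.503
finger_force: 63.7
[ 0.23411655  0.02875701 -0.05895024]
```

```bash
echo '[{"jaw":0, "tz":0.001}, {"jaw":0, "tz":0.001}, {"jaw":0}]' > mv.in && python3 -m inch mv.in
echo '[{"jaw":0, "tz":0.001}, {"jaw":0, "tz":0.001}, {"jaw":0}]' > mv.in && python3 -m inch mv.in
echo '[{"jaw":0, "tz":0.001}, {"jaw":0, "tz":0.001}, {"jaw":0}]' > mv.in && python3 -m inch mv.in; python3 -c "
from cell import *; print(read_state()['wrist_torque'])"
```

```text
clock: 10.3
tcp_pos: [0.6075, 0.0686, 0.124]
ee_rot: [180.0, -0.0, 175.9]
contact_force: [0.6, 0.5, -3.2]
finger_gap: 0.502
finger_force: 63.7
clock: 10.55
tcp_pos: [0.6075, 0.0686, 0.122]
ee_rot: [180.0, -0.0, 175.9]
contact_force: [0.5, 1.3, -3.4]
finger_gap: 0.503
finger_force: 63.7
clock: 10.8
tcp_pos: [0.6075, 0.0686, 0.12]
ee_rot: [180.0, -0.0, 175.9]
contact_force: [0.2, 0.8, -2.1]
finger_gap: 0.5
finger_force: 63.8
[ 0.36849052  0.18746279 -0.09132328]
```

The splines have meshed: the wheel is about 9 mm below the spline ends with no load. On down toward home, at TCP about 0.099.

```bash
echo '[{"jaw":0, "tz":0.002}, {"jaw":0, "tz":0.002}, {"jaw":0}]' > mv.in && python3 -m inch mv.in
echo '[{"jaw":0, "tz":0.002}, {"jaw":0, "tz":0.002}, {"jaw":0}]' > mv.in && python3 -m inch mv.in
echo '[{"jaw":0, "tz":0.002}, {"jaw":0, "tz":0.002}, {"jaw":0}]' > mv.in && python3 -m inch mv.in
echo '[{"jaw":0, "tz":0.002}, {"jaw":0, "tz":0.002}, {"jaw":0}]' > mv.in && python3 -m inch mv.in
```

```text
clock: 11.05
tcp_pos: [0.6075, 0.0686, 0.1157]
ee_rot: [180.0, -0.0, 175.9]
contact_force: [-1.4, 1.1, -2.4]
finger_gap: 0.496
finger_force: 63.8
clock: 11.3
tcp_pos: [0.6075, 0.0686, 0.1117]
ee_rot: [180.0, -0.0, 175.9]
contact_force: [-0.8, 2.9, -3.8]
finger_gap: 0.497
finger_force: 63.8
clock: 11.55
tcp_pos: [0.6075, 0.0686, 0.1078]
ee_rot: [180.0, -0.0, 175.9]
contact_force: [-1.0, 2.0, -4.5]
finger_gap: 0.504
finger_force: 63.8
clock: 11.8
tcp_pos: [0.6075, 0.0686, 0.1038]
ee_rot: [180.0, -0.0, 175.9]
contact_force: [-1.3, 2.8, -3.8]
finger_gap: 0.504
finger_force: 63.8
```

```bash
echo '[{"jaw":0, "tz":0.002}, {"jaw":0, "tz":0.001}, {"jaw":0}]' > mv.in && python3 -m inch mv.in
echo '[{"jaw":0, "tz":0.001}, {"jaw":0}]' > mv.in && python3 -m inch mv.in
echo '[{"jaw":0, "tz":0.001}, {"jaw":0}]' > mv.in && python3 -m inch mv.in
echo '[{"jaw":0, "tz":0.0005}, {"jaw":0}]' > mv.in && python3 -m inch mv.in
```

```text
clock: 12.05
tcp_pos: [0.6075, 0.0686, 0.101]
ee_rot: [180.0, -0.0, 175.9]
contact_force: [-0.6, 3.0, -2.4]
finger_gap: 0.502
finger_force: 63.8
clock: 12.22
tcp_pos: [0.6075, 0.0686, 0.1002]
ee_rot: [180.0, -0.0, 175.9]
contact_force: [-1.2, 2.5, -2.2]
finger_gap: 0.502
finger_force: 63.8
clock: 12.38
tcp_pos: [0.6075, 0.0685, 0.0994]
ee_rot: [180.0, -0.0, 175.9]
contact_force: [-1.8, 3.2, -0.8]
finger_gap: 0.497
finger_force: 64.0
clock: 12.55
tcp_pos: [0.6075, 0.0686, 0.0994]
ee_rot: [180.0, 0.0, 175.9]
contact_force: [-4.0, 3.3, 1.2]
finger_gap: 0.503
finger_force: 64.3
```

```bash
echo '[{"jaw":0, "tz":0.001}, {"jaw":0}]' > mv.in && python3 -m inch mv.in
echo '[{"jaw":0, "tz":0.001}, {"jaw":0}]' > mv.in && python3 -m inch mv.in
```

```text
clock: 12.72
tcp_pos: [0.6076, 0.0686, 0.0994]
ee_rot: [180.0, 0.0, 175.9]
contact_force: [-5.5, 2.7, 4.3]
finger_gap: 0.504
finger_force: 64.8
clock: 12.88
tcp_pos: [0.6076, 0.0685, 0.0994]
ee_rot: [180.0, 0.1, 175.9]
contact_force: [-5.1, 3.1, 9.2]
finger_gap: 0.502
finger_force: 65.3
```

The wheel is seated: z steady at 0.0994 with the force rising to 9 N. Release and raise.

```bash
echo '[{"jaw":0.55}, {"jaw":0.6}, {"jaw":0.7}, {"jaw":0.75}, {"jaw":0.75}]' > mv.in && python3 -m inch mv.in
echo '[{"jaw":0.75, "tz":-0.01}, {"jaw":0.75, "tz":-0.02}, {"jaw":0.75, "tz":-0.03}, {"jaw":0.75, "tz":-0.035}, {"jaw":0.75, "tz":-0.035}, {"jaw":0.75, "tz":-0.02}, {"jaw":0.75}, {"jaw":0.75}]' > mv.in && python3 -m inch mv.in
python3 - <<'E'
from h import *
import pickle
delta([.53,-.03,.25])
c=calibration("wrist"); im=read_camera("wrist"); np.save("w4.npy",im); pickle.dump(c,open("w4.pkl","wb"))
b=np.load("w2.npy"); 
yaw=np.radians(17.8); h=np.array([.6057,.0688])+.08*np.array([np.sin(yaw),-np.cos(yaw)]); k=h-.098*np.array([np.cos(yaw),np.sin(yaw)])
print("hinge",h,"knob",k,"px",proj(c,[*k,.15]))
T=read_camera("top"); c2=calibration("top"); S=read_camera("scene"); c3=calibration("scene")
for n,I,cc in (("top",T,c2),("scene",S,c3),("wrist",im,c)):
    p=proj(cc,[*k,.15]); u,v=p.astype(int); w=12 if n!="wrist" else 45
    m=(I.max(2)<45).astype(np.uint8); q=np.zeros_like(m); q[max(0,v-w):v+w,max(0,u-w):u+w]=m[max(0,v-w):v+w,max(0,u-w):u+w]
    cs=cv2.findContours(q,0,2)[0]; print(n,p,[(cv2.boundingRect(a)) for a in cs if cv2.contourArea(a)>4])
a=cv2.resize(T[165:285,285:397],(448,480),interpolation=cv2.INTER_CUBIC); out=np.zeros((480,800,3),np.uint8); out[:,:448]=a
out[:264,448:]=cv2.resize(im,(352,264)); out[264:,448:]=cv2.resize(S[175:325,260:424],(352,216))
cv2.imwrite("pics/w4.png",out)
E
```

```text
clock: 13.3
tcp_pos: [0.608, 0.0679, 0.0967]
ee_rot: [-180.0, 0.0, 175.8]
contact_force: [0.0, 0.1, -0.3]
finger_gap: 0.751
finger_force: 0.0
clock: 13.97
tcp_pos: [0.609, 0.0683, 0.2498]
ee_rot: [180.0, 0.3, 175.9]
contact_force: [-0.6, 0.1, -0.3]
finger_gap: 0.754
finger_force: 0.0
pos [0.609  0.0683 0.2498] rot [179.99   0.32 175.86] tool delta [ 0.0717 -0.1038 -0.0006]
hinge [ 0.63015562 -0.00737035] knob [ 0.53684694 -0.03732849] px [162.60807428 151.93203858]
top [389.85825946 253.01235057] []
scene [368.90395209 254.72716641] [(356, 243, 9, 19)]
wrist [162.60807428 151.93203858] [(156, 133, 34, 22)]
```

View pics/w4.png

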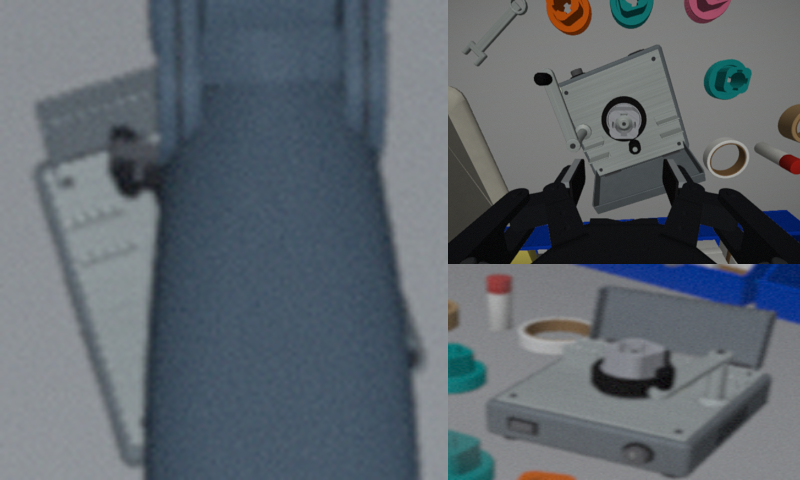

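The wheel sits on the machine, collar up, with the tyre around the shaft. In the wrist view the knob is the black blob at full (173,144), and the arm runs from it to the hinge. I locate it by two views.

```bash
python3 - <<'E'
from h import *
import pickle
c=pickle.load(open("w4.pkl","rb")); im=np.load("w4.npy")
m=np.zeros((480,640),np.uint8); m[120:170,145:205]=im[120:170,145:205].max(2)<50
a=max(cv2.findContours(m,0,2)[0],key=cv2.contourArea); print(cv2.minAreaRect(a),cv2.boundingRect(a))
M=cv2.moments(a); u,v=M["m10"]/M["m00"],M["m01"]/M["m00"]; print("wrist",u,v,ray(c,u,v,.15))
t=cv2.imread("pics/top0.png"); ct=calibration("top")
m=np.zeros((480,640),np.uint8); m[240:268,372:400]=t[240:268,372:400].max(2)<60
a=max(cv2.findContours(m,0,2)[0],key=cv2.contourArea); M=cv2.moments(a); u,v=M["m10"]/M["m00"],M["m01"]/M["m00"]; print("top",u,v,ray(ct,u,v,.15))
# shaft and plate seen by top for bias: 
print("shaft seen by top",proj(ct,[.6057,.0688,.118]))
# hinge cap in wrist
print("hinge px",[proj(c,[.6302,-.0074,z]).round(1) for z in (.064,.128)])
for p in ((583,132),(580,150)): print(p,((p[0]-448)*640/352,p[1]*480/264))
q=ray(c,*((583-448)*640/352,130*480/264),.13); print("hinge from wrist",q)
E
```

```text
((172.5, 143.0), (22.0, 33.0), 90.0) (156, 132, 34, 23)
wrist 172.19771101573676 143.34849785407727 [ 0.53157974 -0.02941787  0.15      ]
top 385.3888888888889 254.72222222222223 [ 0.53306291 -0.02673225  0.15      ]
shaft seen by top [343.32103433 228.03486415]
hinge px [array([247.4, 240.2]), array([231.9, 261.9])]
(583, 132) (245.45454545454547, 240.0)
(580, 150) (240.0, 272.72727272727275)
hinge from wrist [0.60808108 0.00762829 0.13      ]
```

```bash
python3 - <<'E'
from h import *
import pickle
c=pickle.load(open("w2.pkl","rb")); im=np.load("w2.npy"); s=np.array([.6057,.0688])
i=ray(c,348-.4,261.3-.4,.094)[:2]; d=i-s; print("idler",i,np.linalg.norm(d),np.degrees(np.arctan2(d[1],d[0])))
# hinge: round white flange at crop (80,440) deck level -> post foot; 
h=ray(c,246+82/4,152+440/4,.066)[:2]; d=h-s; print("post foot",h,np.linalg.norm(d),np.degrees(np.arctan2(d[1],d[0]))+90)
# deck outline, threshold on brightness for lines
g=cv2.cvtColor(im,cv2.COLOR_BGR2GRAY)
e=cv2.Canny(g,60,150); e[300:]=0; L=cv2.HoughLinesP(e,1,np.pi/360,40,minLineLength=60,maxLineGap=6)
for l in L[:,0]:
    a=ray(c,l[0],l[1],.064)[:2]; b=ray(c,l[2],l[3],.064)[:2]; q=b-a; 
    if abs(a-s).max()<.16: print(a.round(3),b.round(3),(np.degrees(np.arctan2(q[1],q[0]))%90).round(1))
E
```

```text
idler [0.6587696  0.08423442] 0.055268468333428 16.216200690584813
post foot [ 0.62871956 -0.00727218] 0.07947877891177044 16.835897659303527
[0.546 0.147] [0.698 0.192] 16.7
[0.493 0.14 ] [0.67  0.191] 15.9
[ 0.546 -0.043] [0.51  0.087] 15.6
[ 0.533 -0.016] [0.498 0.103] 16.3
[0.711 0.051] [0.672 0.19 ] 15.8
[ 0.536 -0.049] [ 0.658 -0.024] 11.7
[0.489 0.131] [0.64  0.175] 16.5
[0.715 0.059] [0.677 0.188] 16.6
[0.528 0.02 ] [0.497 0.132] 15.7
[0.496 0.14 ] [0.586 0.166] 15.9
[0.712 0.053] [0.677 0.173] 16.2
```

Machine yaw is 16.2° (idler 55 mm away, post foot 79 mm, both right). The hinge is at (0.628,-0.008). The knob is 98 mm from it at world angle 191.8°, so the keeper is about 4° from open. Go above the knob at yaw 192 so the pads face along the arc.

```bash
echo '[{"jaw":0.5, "tx":0.01, "ty":-0.014}, {"jaw":0.5, "tx":0.015, "ty":-0.022}, {"jaw":0.5, "tx":0.018, "ty":-0.026}, {"jaw":0.5, "tx":0.017, "ty":-0.025}, {"jaw":0.5, "tx":0.01, "ty":-0.015, "rz":-4}, {"jaw":0.5, "rz":-6}, {"jaw":0.5, "rz":-6}, {"jaw":0.5}, {"jaw":0.5}]' > mv.in && python3 -m inch mv.in
python3 - <<'E'
from h import *
delta([.532,-.028,.143],191.8)
print(read_state()["joint_positions"].round(1))
E
```

```text
clock: 14.87
tcp_pos: [0.5296, -0.0282, 0.2452]
ee_rot: [179.9, -0.2, -168.3]
contact_force: [-0.1, 0.3, -0.5]
finger_gap: 0.502
finger_force: 0.0
pos [ 0.5296 -0.0282  0.2452] rot [ 1.7994e+02 -1.6000e-01 -1.6830e+02] tool delta [-0.0027 -0.0004  0.1022]
rotvec [ 0.06 -0.16 -0.1 ]
[-10.3   4.    8.5  94.7  -0.  -22. ]
```

```bash
echo '[{"jaw":0.5, "tx":-0.0027, "tz":0.02}, {"jaw":0.5, "tz":0.03}, {"jaw":0.5, "tz":0.025}, {"jaw":0.5, "tz":0.015}, {"jaw":0.5, "tz":0.012}, {"jaw":0.5}, {"jaw":0.26}, {"jaw":0.26}, {"jaw":0.26}, {"jaw":0.26}]' > mv.in && python3 -m inch mv.in
python3 - <<'E'
from h import *
delta([.532,-.028,.143],191.8)
E
```

```text
clock: 15.7
tcp_pos: [0.5342, -0.0279, 0.1466]
ee_rot: [-179.9, 0.2, -168.2]
contact_force: [-0.8, 0.8, -0.1]
finger_gap: 0.259
finger_force: 0.0
pos [ 0.5342 -0.0279  0.1466] rot [-1.7993e+02  1.7000e-01 -1.6815e+02] tool delta [0.0022 0.0003 0.0035]
rotvec [-0.07  0.17  0.05]
```

Caged at gap 0.26, about 22 mm around the 16 mm knob, with no contact force. Swing along the arc in 5° rows, checking midway.

```bash
echo '[{"jaw":0.26, "tx":0.001, "ty":0.0035, "tz":0.002, "rz":2}, {"jaw":0.26, "ty":0.006, "rz":3.5}, {"jaw":0.26, "tx":-0.0004, "ty":0.0085, "rz":5}, {"jaw":0.26, "tx":-0.0004, "ty":0.0085, "rz":5}, {"jaw":0.26, "tx":-0.0004, "ty":0.0085, "rz":5}, {"jaw":0.26, "tx":-0.0004, "ty":0.0085, "rz":5}, {"jaw":0.26}]' > mv.in && python3 -m inch mv.in
python3 - <<'E'
from h import *
s=read_state(); d=s["tcp_pos"][:2]-[.628,-.008]; print(np.linalg.norm(d),np.degrees(np.arctan2(d[1],d[0]))%360)
S=read_camera("scene"); np.save("s5.npy",S)
E
```

```text
clock: 16.28
tcp_pos: [0.5334, 0.016, 0.144]
ee_rot: [180.0, 0.1, 166.3]
contact_force: [-0.1, 0.4, -0.3]
finger_gap: 0.257
finger_force: 0.0
0.09757772111604518 165.75159957476689
```

```bash
echo '[{"jaw":0.26, "tx":-0.0004, "ty":0.0085, "rz":5}, {"jaw":0.26, "tx":-0.0004, "ty":0.0085, "rz":5}, {"jaw":0.26, "tx":-0.0004, "ty":0.0085, "rz":5}, {"jaw":0.26, "tx":-0.0004, "ty":0.0085, "rz":5}, {"jaw":0.26, "tx":-0.0004, "ty":0.0085, "rz":5}]' > mv.in && python3 -m inch mv.in
echo '[{"jaw":0.26, "tx":-0.0004, "ty":0.0085, "rz":5}, {"jaw":0.26, "tx":-0.0004, "ty":0.0085, "rz":5}]' > mv.in && python3 -m inch mv.in
python3 - <<'E'
from h import *
s=read_state(); d=s["tcp_pos"][:2]-[.628,-.008]; print(np.linalg.norm(d),np.degrees(np.arctan2(d[1],d[0]))%360)
E
```

```text
clock: 16.75
tcp_pos: [0.5514, 0.0523, 0.1436]
ee_rot: [-179.9, 0.1, 141.2]
contact_force: [-0.6, -0.6, 1.2]
finger_gap: 0.258
finger_force: 0.9
clock: 16.92
tcp_pos: [0.5631, 0.0647, 0.1436]
ee_rot: [-179.9, 0.1, 131.2]
contact_force: [-0.9, -2.0, 1.1]
finger_gap: 0.261
finger_force: 0.9
0.09741222287364575 131.77173155993552
```

```bash
echo '[{"jaw":0.26, "tx":-0.0004, "ty":0.0085, "rz":5}, {"jaw":0.26, "tx":-0.0004, "ty":0.0085, "rz":5}, {"jaw":0.26, "tx":-0.0004, "ty":0.0085, "rz":5}, {"jaw":0.26, "tx":-0.0002, "ty":0.005, "rz":3}, {"jaw":0.26, "ty":0.0035, "rz":2}]' > mv.in && python3 -m inch mv.in
echo '[{"jaw":0.26, "ty":0.0035, "rz":2}, {"jaw":0.26, "ty":0.0035, "rz":2}, {"jaw":0.26}]' > mv.in && python3 -m inch mv.in
echo '[{"jaw":0.26, "ty":0.0017, "rz":1}, {"jaw":0.26, "ty":0.0017, "rz":1}, {"jaw":0.26}]' > mv.in && python3 -m inch mv.in
python3 - <<'E'
from h import *
s=read_state(); d=s["tcp_pos"][:2]-[.628,-.008]; print(np.linalg.norm(d),np.degrees(np.arctan2(d[1],d[0]))%360)
E
```

```text
clock: 17.33
tcp_pos: [0.5923, 0.0825, 0.1434]
ee_rot: [-180.0, 0.0, 111.3]
contact_force: [-2.1, 0.2, 1.3]
finger_gap: 0.261
finger_force: 0.7
clock: 17.58
tcp_pos: [0.5992, 0.085, 0.1432]
ee_rot: [180.0, 0.0, 107.4]
contact_force: [-0.5, -0.6, 1.1]
finger_gap: 0.261
finger_force: 0.0
clock: 17.83
tcp_pos: [0.6021, 0.086, 0.1429]
ee_rot: [180.0, 0.0, 105.3]
contact_force: [-1.0, -0.1, 0.2]
finger_gap: 0.261
finger_force: 0.2
0.09754058229863766 105.39745629687802
```

```bash
echo '[{"jaw":0.26, "ty":0.0017, "rz":1}, {"jaw":0.26}]' > mv.in && python3 -m inch mv.in
echo '[{"jaw":0.26, "ty":0.0015}, {"jaw":0.26}]' > mv.in && python3 -m inch mv.in
echo '[{"jaw":0.26, "ty":0.0015}, {"jaw":0.26}]' > mv.in && python3 -m inch mv.in
echo '[{"jaw":0.26, "ty":0.0015}, {"jaw":0.26}]' > mv.in && python3 -m inch mv.in
```

```text
clock: 18.0
tcp_pos: [0.6034, 0.0865, 0.1428]
ee_rot: [-180.0, 0.0, 104.3]
contact_force: [-0.2, -1.1, 0.2]
finger_gap: 0.264
finger_force: 0.7
clock: 18.17
tcp_pos: [0.6035, 0.0866, 0.1427]
ee_rot: [-179.8, 0.0, 104.4]
contact_force: [-5.1, -2.1, 1.4]
finger_gap: 0.261
finger_force: 2.5
clock: 18.33
tcp_pos: [0.6036, 0.0866, 0.1427]
ee_rot: [-179.6, 0.0, 104.4]
contact_force: [-7.8, -2.9, 4.0]
finger_gap: 0.263
finger_force: 4.1
clock: 18.5
tcp_pos: [0.6037, 0.0866, 0.1426]
ee_rot: [-179.4, 0.0, 104.4]
contact_force: [-10.1, -3.7, 5.1]
finger_gap: 0.259
finger_force: 5.6
```

The keeper is hard against its stop: 11 N, no movement, at angle 104.5° plus finger slack, against the 106.2° expected. Open, rise clear and check.

```bash
echo '[{"jaw":0.3, "ty":-0.004}, {"jaw":0.5}, {"jaw":0.5}, {"jaw":0.5}, {"jaw":0.5, "tz":-0.02}, {"jaw":0.5, "tz":-0.035}, {"jaw":0.5, "tz":-0.035}, {"jaw":0.5, "tz":-0.03}, {"jaw":0.5}, {"jaw":0.5}]' > mv.in && python3 -m inch mv.in
python3 - <<'E'
from h import *
c=calibration("wrist"); im=read_camera("wrist"); np.save("w6.npy",im)
p=proj(c,[.6007,.0861,.15]); print("expected knob",p,"at stop-5deg",proj(c,[.628+.098*np.cos(np.radians(111.2)),-.008+.098*np.sin(np.radians(111.2)),.15]))
u,v=p.astype(int); m=np.zeros((480,640),np.uint8); m[v-40:v+40,u-40:u+40]=im[v-40:v+40,u-40:u+40].max(2)<50
for a in cv2.findContours(m,0,2)[0]:
    if cv2.contourArea(a)>30: M=cv2.moments(a); q=(M["m10"]/M["m00"],M["m01"]/M["m00"]); X=ray(c,*q,.15); d=X[:2]-[.628,-.008]; print(q,cv2.boundingRect(a),X,np.linalg.norm(d),np.degrees(np.arctan2(d[1],d[0])))
S=read_camera("scene"); np.save("s6.npy",S)
A=cv2.imread("pics/scene0.png"); df=(cv2.absdiff(A,S).max(2)>40).astype(np.uint8)
print([cv2.boundingRect(a) for a in cv2.findContours(df,0,2)[0] if cv2.contourArea(a)>40])
E
```

```text
clock: 19.33
tcp_pos: [0.606, 0.0871, 0.2663]
ee_rot: [179.6, 0.1, 104.4]
contact_force: [-0.3, 0.5, 0.1]
finger_gap: 0.497
finger_force: 0.0
expected knob [311.33702141 233.94989961] at stop-5deg [300.76752913 234.71217668]
(311.2013993003498, 235.2423788105947) (302, 224, 20, 23) [0.60085621 0.0850189  0.15      ] 0.09689840501730863 106.26773975115397
(314.6815879534565, 220.4858316221766) (276, 196, 75, 71) [0.60059102 0.09759933 0.15      ] 0.10909844641721822 104.55040752627805
[(0, 427, 57, 51), (63, 390, 19, 31), (0, 376, 40, 47), (58, 344, 26, 33), (25, 337, 9, 38), (326, 240, 35, 28), (352, 230, 13, 23), (334, 226, 16, 8), (196, 221, 34, 28), (335, 211, 8, 14), (0, 70, 49, 103), (0, 50, 34, 18), (319, 0, 53, 166), (0, 0, 30, 47)]
```

The knob is measured at 106.3°, which is the stop. The scene changed only at the wheel's old spot and on the machine, besides the arm itself. Handing in.

```bash
python3 -c "
from cell import *
print(finish_job())"
```

```text
the job is handed in; nothing more can be done
None
```

The feed wheel is home on the shaft with its collar up, the keeper arm is shut against its stop over the wheel, and I handed the job in at about 19 s; the splines meshed at the first angle, so no rocking was needed, pressing force stayed under 10 N, and the other bench items show no change in the scene camera.

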